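# Put away the small hardware after a chemistry practical

### The job

Clear up the bench after the practical: stand the two rubber stoppers upright, narrow end down, in the wooden box, the large one in its wide bay and the small one in its narrow bay; lay the aluminium boss head and the steel rod coupler flat on the floor of the steel tray, not on top of each other; and stand the porcelain crucible upright in the middle of the round white dish. Do not shift or knock over the glass beaker or the brown reagent bottle, which stay where they are.

Things in the scene. Friction and masses are not known exactly. Their poses are not given: they have to be found in the camera images.
- stopper_large_mid (a point): Large grey rubber stopper, a solid tapered plug standing on its narrow end: 36 mm high, 35 mm across at the bottom, 40 mm at the top, 45 g. The point is on its axis, half-way up (18 mm above its underside); z runs up its axis.
- stopper_small_mid (a point): Small grey rubber stopper, the same shape: 28 mm high, 23 mm across at the bottom, 28 mm at the top, 18 g. The point is on its axis, half-way up (14 mm above its underside); z runs up its axis.
- boss_head_mid (a point): Boss head (clamp for a stand): an aluminium block 36 mm along its x, 30 mm along its y and 26 mm high, with a round steel thumbscrew sticking out of each x end (18 mm across, overall length 76 mm along x); grip the block across y. 120 g. The point is the centre of the block, 13 mm above its underside.
- rod_coupler_mid (a point): Rod coupler: a square steel bar 80 mm long (its x), 18 mm wide (its y) and 18 mm high, with two small thumbscrews standing on its top 27 mm either side of the middle, 12 mm across, their heads reaching 10 mm above the bar; grip it across y at the middle. 140 g. The point is the centre of the bar, 9 mm above its underside.
- crucible_mid (a point): White porcelain crucible, a small open cup standing mouth up: 34 mm high, 30 mm across at the bottom, 40 mm at the rim, wall 3 mm, 30 g. The point is on its axis, half-way up (17 mm above its underside); z runs up its axis.
- stopper_box: Fixed open plywood box, 115 mm along its x by 131 mm along its y, walls 5 mm thick and 22 mm high, floor 5 mm thick. A partition along x, 20 mm high and 5 mm thick, divides it into two bays, each 105 mm long in x: the wide bay, 70 mm wide, centred at y = -25.5 mm, and the narrow bay, 46 mm wide, centred at y = +37.5 mm. Origin: centre of its underside, on the bench.
- steel_tray: Fixed shallow open steel tray, 126 mm along its x by 146 mm along its y outside, 120 by 140 mm inside, walls 3 mm thick and 14 mm high, floor 3 mm thick. Origin: centre of its underside, on the bench.
- dish: Fixed shallow round white porcelain dish, 140 mm across at the rim, 16 mm high, wall and floor 4 mm thick, flat inside over about 124 mm. Origin: centre of its underside, on the bench.
- beaker_mid (a point): Small clear glass beaker, 44 mm across and 55 mm high, standing loose among the things to sort; it stays where it is. The point is on its axis, half-way up.
- reagent_mid (a point): Brown glass reagent bottle with a black cap, 56 mm across and 110 mm high, loose; it stays where it is. The point is on its axis, half-way up.
There are look-alikes about, which are no part of the job. What is shaped like the part that bears stopper_large_mid but green is not meant. Leave any green look-alike of the part that bears rod_coupler_mid alone.

How it is judged:
By the outcome, as a careful person would: the job done as asked, in the order asked, and still so for the second after the job is handed in, with the robot touching nothing.
It also fails if it takes over 128 s, if anything falls off the work surface, if the arm or the gripper's body presses on something with over 40 N, if the wrist force passes 120 N, or if a joint passes its speed limit or range.

### The arm

A 7-joint arm with a two-finger parallel gripper is mounted at the origin on the work surface. World frame = base frame: x ahead of the robot, y to its left, z up, the work surface at z = 0. Lengths are in m, angles in rad, forces in N, time in s.
With the tool pointing down it reaches from about 0.425 to 0.825 m from the base axis. Payload 3.6 kg.
Tool frame: the origin (TCP) lies midway between the tips of the shut fingers; the grasp point (between the pads) lies r.grasp_offset behind it (r.grasp_offset is the distance from the TCP to the grasp point, in m); z points along the fingers, y is the line along which they close (so a half turn about z gives the same grasp; the last joint's range is limited). The gripper opens to 93 mm and grips with 3 to 60 N. Pads are 15 mm wide; open, the fingers measure 128 mm over their backs; the gripper's body (75 mm by 188 mm) begins 65 mm behind the grasp point.
Start: joints at [-1.198, 0.615, -0.013, 1.423, 0.008, 1.103, -0.04], TCP at [0.252, 0.599, 0.219] pointing down, gripper open.
Joint ranges: [-3.12, 3.12], [-0.3, 2.06], [-1.34, 1.32], [0.26, 2.42], [-1.36, 4.5], [0.01, 1.98], [-2.84, 2.84]. Speed limits (rad/s): [2.79, 2.79, 3.14, 3.14, 3.14, 3.14, 3.14].

### API

Orientations are given as a rotation vector (axis times angle).
In Python, from bench import observe, cams, workorder, models, r gives the robot as it stands.
- The arm moves only by the tool play_rows, never from a script. Its argument "moves" is a list that holds one entry, the list of rows, each a list of 7 numbers: the shift along the tool's x, y, z in m, then the turn, a rotation vector about the tool's x, y, z in degrees, then the finger opening in m, from 0 to 0.093. A call has 1 to 20 rows; each row shifts and turns the commanded pose from where the row before left it, along the tool's axes as they then stand; what a row does not reach is not made up. A row lasts 1/10 s, in which the tool goes at most 50 mm and 8.59 degrees, less where a joint would pass 70% of its speed; a pose out of reach is approached as far as the arm can. A call is refused whole if a number of a shift passes 0.05 or a number of a turn 8.59, either way. A call with a gripper value outside its range is refused whole. The fingers move at their own pace and stop on an object; the grip force is fixed at half the most. Time passes only in rows, so rows that do not move let the fingers close. It gives the time, the measured TCP pose, the force, the opening and the grip force at its end, in the units of the state.
- observe(): the state, without advancing time (a new reading comes with each control period).
- cams.capture(name): name is "scene" or "top" or "wrist"; returns the picture (420x560x3 uint8, blue, green, red); there is no depth.
- cams.camera_params(name): a dict with "camera_matrix" (3x3 intrinsics, pixels), "cam_to_world" (4x4, takes a point from camera to world coordinates); the wrist camera has in their place "mount" (4x4, takes a point from camera to tool coordinates, whose origin is the TCP and whose axes are the flange's). Camera axes: x right, y up, looking along -z (the intrinsics and any distortion apply to the point x, -y, -z); pixel columns grow to the right and rows downward; lengths in m; the calibration is good to about 2 mm. A picture is of the moment at which its call begins: read the wrist's pose just before it. camera_params takes no time and is no camera call.
- workorder.finish_job(): hands the job in; it is judged then, once.
Trained networks look in the newest picture that a camera, given by its name, has taken for a name from the list of things; names that differ only in an ending like _2 or _b are one class to them, and where a whole thing is asked for, a point or a joint stands for the part that bears it (a point fixed in the world has none). Each returns a list of dicts, best first, with "conf" (0 to 1); they miss things now and then, are a little off and sometimes report something else, mostly with a low value. They report only what shows in the picture. A call takes as long as a camera call. They do not tell look-alikes from the thing itself.
- models.regions_of(camera, thing): "mask" (420x560 bool, what is visible of it) and "xy" ([column, row] in pixels, amid what is visible of it).
The state is a dict: "clock": time; "joint_pos": joint angles; "joint_velocities": joint speeds; "joint_torque": joint torques, N m; "tool_pos": TCP position; "eef_rot": TCP orientation; "force": force on the tool from outside, world axes, zero at the start; "torque": the same for the moment, N m; "grip_width": opening from 0.0 (shut) to 1.0 (fully open); "gripper_force": force on a finger pad.
Only numpy, scipy, OpenCV 4.12 (cv2) and the standard library are available. Lean on these libraries where they do the work, as an engineer would, in place of code of your own. Each camera call takes 0.05 s, during which the arm holds its last target. There are 200 camera calls.

## Working session

There is one attempt and no reset: what is moved stays moved. The work goes in short steps, Python scripts to look and compute and a tool call to move; the robot and the scene stay as the last step left them, time stands still between calls to the robot, and variables do not carry over. Pictures are saved under pics/ and viewed, at most 16 in all, crops included, and the job is handed in when it is done.

Besides the shell and the picture viewer there is one more tool, called after ">>>" as name(argument=value, ...) on one line, values as JSON. play_rows: Moves the arm, as the interface text tells. Its arguments: {"type":"object","properties":{"moves":{"type":"array","items":{"type":"array","items":{"type":"array","items":{"type":"number"}}}}},"required":["moves"]}

```bash
ls; mkdir -p pics; python3 - <<'E'
from bench import observe, cams, workorder, models, r
import cv2
s=observe(); print(s['clock'],s['tool_pos'],s['eef_rot'],s['grip_width'],r.grasp_offset)
for n in ('scene','top'):
    cv2.imwrite(f'pics/{n}0.png',cams.capture(n)); p=cams.camera_params(n); print(n,p)
print(cams.camera_params('wrist'))
E
```

```text
pics
0.0 [0.25210493 0.59827246 0.21750229] [-0.62204249 -3.07892241  0.00388881] 1.001932286984047 0.0188
scene {'camera_matrix': array([[499.43752408,   0.        , 281.38016851],
       [  0.        , 499.43752408, 207.52281102],
       [  0.        ,   0.        ,   1.        ]]), 'cam_to_world': array([[-0.88601968, -0.37306041,  0.275309  ,  0.81159314],
       [ 0.46362076, -0.71926068,  0.51741653,  0.5734927 ],
       [ 0.00499132,  0.5860802 ,  0.81023767,  0.96926711],
       [ 0.        ,  0.        ,  0.        ,  1.        ]])}
top {'camera_matrix': array([[444.27106415,   0.        , 273.47841734],
       [  0.        , 444.27106415, 210.35726132],
       [  0.        ,   0.        ,   1.        ]]), 'cam_to_world': array([[ 0.09716889,  0.97399775, -0.20466212,  0.25652285],
       [-0.99526409,  0.09566126, -0.01727164, -0.01332751],
       [ 0.00275569,  0.20537113,  0.97868029,  1.1596379 ],
       [ 0.        ,  0.        ,  0.        ,  1.        ]])}
{'camera_matrix': array([[330.76935019,   0.        , 277.18717851],
       [  0.        , 330.76935019, 207.3738993 ],
       [  0.        ,   0.        ,   1.        ]]), 'mount': array([[-7.41605615e-04,  9.60560089e-01,  2.78071510e-01,
         7.72343913e-02],
       [ 9.99999554e-01,  8.74899670e-04, -3.55262646e-04,
        -1.16122142e-04],
       [-5.84535792e-04,  2.78071123e-01, -9.60560310e-01,
        -1.67883471e-01],
       [ 0.00000000e+00,  0.00000000e+00,  0.00000000e+00,
         1.00000000e+00]])}
```

View pics/top0.png

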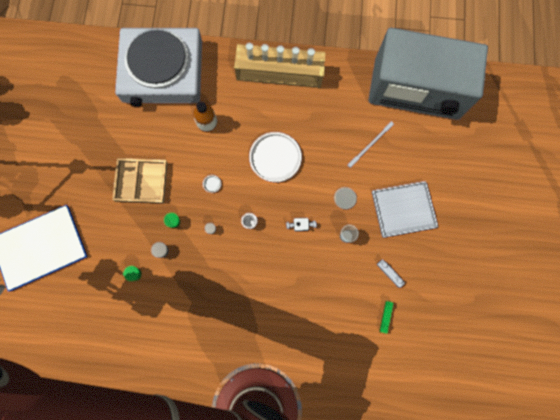

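View pics/scene0.png

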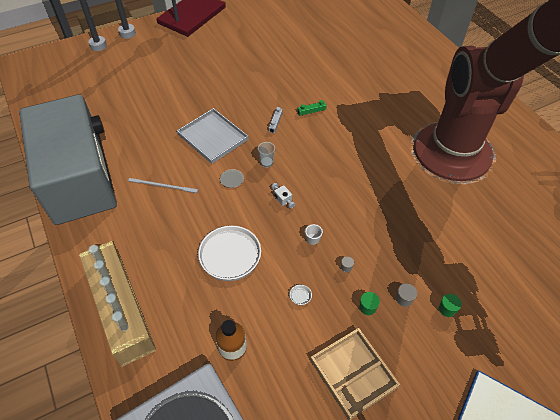

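Top picture:
- **Box:** (140,180), with the wide bay on the right.
- **Large grey stopper:** (160,250). Its green look-alikes are at (172,220) and (131,273).
- **Small grey stopper:** (210,228).
- **Crucible:** (249,221). It could be confused with the small white dish at (212,184).
- **Boss head:** (302,225).
- **Beaker:** (349,234). It could be confused with the watch glass at (345,198).
- **Grey coupler:** (391,273). The green look-alike is at (387,317).
- **Tray, dish, bottle:** (405,208), (276,157) and (205,117).

I choose the grey stoppers and the grey coupler. Next I fit silhouettes in both views.

```bash
cat > h.py <<'E'
from bench import observe, cams, workorder, models, r
import cv2, numpy as np
from scipy.optimize import minimize
from scipy.spatial.transform import Rotation as R
def proj(K,T,P):
    c=(np.asarray(P)-T[:3,3])@T[:3,:3]; c=c*[1,-1,-1]; u=c@K.T; return u[:,:2]/u[:,2:]
def cyl(rb,rt,h,z0=0):
    a=np.linspace(0,2*np.pi,40,endpoint=False); c=np.c_[np.cos(a),np.sin(a)]
    return np.r_[np.c_[c*rb,0*a+z0],np.c_[c*rt,0*a+z0+h]]
def box(x,y,h,cx=0,cy=0,z0=0):
    return np.array([[cx+i*x/2,cy+j*y/2,z0+k*h] for i in(-1,1) for j in(-1,1) for k in(0,1)])
def xc(r_,x0,x1,z): p=cyl(r_,r_,x1-x0); return np.c_[p[:,2]+x0,p[:,0],p[:,1]+z]
SH={'stopper_large_mid':[cyl(.0175,.020,.036)],'stopper_small_mid':[cyl(.0115,.014,.028)],
'boss_head_mid':[box(.036,.030,.026),xc(.009,.028,.038,.013),xc(.009,-.038,-.028,.013),xc(.004,-.03,.03,.013)],
'rod_coupler_mid':[box(.08,.018,.018)]+[cyl(.006,.006,.010,.018)+[s*.027,0,0] for s in(-1,1)],
'crucible_mid':[cyl(.015,.020,.034)],'stopper_box':[box(.115,.131,.022)],'steel_tray':[box(.126,.146,.014)],
'dish':[cyl(.062,.07,.016)],'beaker_mid':[cyl(.022,.022,.055)],'reagent_mid':[cyl(.028,.028,.075),cyl(.014,.014,.11)]}
def params(n):
    p=cams.camera_params(n)
    if n=='wrist':
        s=observe(); T=np.eye(4); T[:3,:3]=R.from_rotvec(s['eef_rot']).as_matrix(); T[:3,3]=s['tool_pos']
        return p['camera_matrix'],T@p['mount']
    return p['camera_matrix'],p['cam_to_world']
S=4
def render(parts,q,K,T,zo=0):
    c,s=np.cos(q[2]),np.sin(q[2]); M=np.array([[c,-s,0],[s,c,0],[0,0,1]])
    im=np.zeros((420*S,560*S),np.uint8)
    for P in parts:
        u=proj(K,T,P@M.T+[q[0],q[1],zo])
        cv2.fillConvexPoly(im,cv2.convexHull(((u+.5)*S-.5).round().astype(np.int32)),1)
    return cv2.resize(im.astype(np.float32),(560,420),interpolation=cv2.INTER_AREA)
def ground(K,T,uv,z):
    d=T[:3,:3]@(np.linalg.inv(K)@[uv[0],uv[1],1]*[1,-1,-1]); return T[:3,3]+d*(z-T[2,3])/d[2]
def fit(parts,views,yaws=(0,),q0=None,zo=0):
    """views: list of (mask,K,T)"""
    def f(q): 
        t=0
        for m,K,T in views:
            a=render(parts,q,K,T,zo); t+=np.abs(a-m).sum()/m.sum()
        return t/len(views)
    best=None
    for y in yaws:
        o=minimize(f,[*q0,y],method='Nelder-Mead',options=dict(initial_simplex=np.array([[*q0,y]]*4)+np.r_[np.zeros((1,3)),np.diag([.01,.01,.25])],xatol=2e-4,fatol=1e-4,maxiter=200))
        if best is None or o.fun<best.fun: best=o
    return best
E
cat > m.py <<'E'
from h import *
imgs={n:cams.capture(n) for n in('top','scene')}
want={'stopper_large_mid':(160,250),'stopper_small_mid':(210,228),'boss_head_mid':(302,225),'rod_coupler_mid':(391,273),'crucible_mid':(249,221),'stopper_box':(140,180),'steel_tray':(405,208),'dish':(276,157),'beaker_mid':(349,234),'reagent_mid':(205,117)}
for t,uv in want.items():
    K,T=params('top'); g=ground(K,T,uv,.015); V=[];lab=[]
    for n in('top','scene'):
        K,T=params(n); e=proj(K,T,[g])[0]
        d=models.regions_of(n,t)
        d=[x for x in d if np.linalg.norm(np.array(x['xy'])-e)<15]
        if d: V.append((d[0]['mask'].astype(np.float32),K,T)); lab.append((n,round(d[0]['conf'],2),d[0]['mask'].sum()))
    for vs,l in [(V,'both')]+[([v],k[0]) for v,k in zip(V,lab)]:
        if not vs: print(t,'none'); continue
        o=fit(SH[t],vs,(0,.8,1.57,2.4) if t[:2] in('bo','ro','st') and 'stopper_l' not in t else (0,),g[:2])
        print(t,l,np.round(o.x,4),round(o.fun,3),lab if l=='both' else '')
E
python3 m.py
```

```text
stopper_large_mid both [0.3626 0.2866 0.2449] 0.139 [('top', 0.61, np.int64(219)), ('scene', 0.73, np.int64(336))]
stopper_large_mid top [0.3624 0.2871 0.2028] 0.068 
stopper_large_mid scene [0.3635 0.2849 0.2957] 0.184 
stopper_small_mid both [0.4304 0.166  0.2745] 0.198 [('top', 0.51, np.int64(94)), ('scene', 0.47, np.int64(154))]
stopper_small_mid top [0.4296 0.167  0.9026] 0.129 
stopper_small_mid scene [0.4323 0.1654 1.6067] 0.164 
boss_head_mid both [ 0.467  -0.069   1.6711] 0.135 [('top', 0.74, np.int64(275)), ('scene', 0.69, np.int64(340))]
boss_head_mid top [ 0.4667 -0.0689  1.6802] 0.165 
boss_head_mid scene [ 0.4668 -0.0684  1.6918] 0.094 
rod_coupler_mid both [ 0.3621 -0.3072  0.8245] 0.119 [('top', 0.64, np.int64(256))]
rod_coupler_mid top [ 0.3621 -0.3072  0.8245] 0.119 
crucible_mid both [ 0.4596  0.0673 -0.0221] 0.165 [('top', 0.43, np.int64(179)), ('scene', 0.63, np.int64(246))]
crucible_mid top [ 0.459   0.0675 -0.0535] 0.088 
crucible_mid scene [ 0.4613  0.0675 -0.2098] 0.214 
stopper_box both [0.5433 0.3698 3.2106] 0.031 [('top', 0.87, np.int64(2287)), ('scene', 0.96, np.int64(4528))]
stopper_box top [0.5432 0.3699 3.2248] 0.032 
stopper_box scene [0.5433 0.3693 0.0619] 0.024 
steel_tray both [ 0.5355 -0.337   0.27  ] 0.038 [('top', 0.96, np.int64(2599))]
steel_tray top [ 0.5355 -0.337   0.27  ] 0.038 
dish both [0.6447 0.0174 0.1097] 0.036 [('top', 0.59, np.int64(1970)), ('scene', 0.56, np.int64(2786))]
dish top [0.6439 0.0178 0.074 ] 0.03 
dish scene [0.6457 0.0178 0.1873] 0.035 
beaker_mid both [ 0.4495 -0.1908  0.0722] 0.23 [('top', 0.52, np.int64(247)), ('scene', 0.65, np.int64(377))]
beaker_mid top [ 0.4499 -0.1912 -0.092 ] 0.279 
beaker_mid scene [ 0.4484 -0.1937 -0.0563] 0.169 
reagent_mid both [0.7269 0.2144 0.4357] 0.102 [('top', 0.58, np.int64(529)), ('scene', 0.76, np.int64(1069))]
reagent_mid top [0.7262 0.215  0.596 ] 0.124 
reagent_mid scene [0.7275 0.214  0.1552] 0.071
```

```bash
cat > go.py <<'E'
import sys
from h import *
# go.py x y z phi_deg : turn (tool axes, deg), then shift in the turned axes (m)
def go(x,y,z,phi):
    s=observe(); A=R.from_rotvec(s['eef_rot']); f=np.radians(phi)
    ya=np.array([np.cos(f),np.sin(f),0]); za=np.array([0,0,-1.]); B=R.from_matrix(np.c_[np.cross(ya,za),ya,za])
    d=np.array([x,y,z])-s['tool_pos']
    print('t',round(s['clock'],2),'pos',np.round(s['tool_pos'],4),'turn',np.round((A.inv()*B).as_rotvec(degrees=True),2),'shift after turn',np.round(B.inv().apply(d),4),'in present axes',np.round(A.inv().apply(d),4),'w',round(s['grip_width']*.093,4),'F',np.round(s['force'],1),'gf',np.round(s['gripper_force'],1))
if __name__=='__main__': go(*map(float,sys.argv[1:5]))
E
python3 go.py .363 .286 .12 3.7
```

```text
t 1.2 pos [0.2524 0.599  0.2186] turn [-0.   -0.   63.45] shift after turn [-0.3195  0.0902  0.0986] in present axes [-0.2235 -0.2455  0.0986] w 0.0932 F [-0.2 -0.7  0. ] gf 0.0
```

>>> play_rows(moves=[[[0,0,0,0,0,8,0.065],[0,0,0,0,0,8,0.065],[0,0,0,0,0,8,0.065],[0,0,0,0,0,8,0.065],[0,0,0,0,0,8,0.065],[0,0,0,0,0,8,0.065],[0,0,0,0,0,8,0.065],[0,0,0,0,0,7.5,0.065],[0,0,0,0,0,0,0.065],[0,0,0,0,0,0,0.065]]])

```text
clock: 2.2
tool_pos: [0.2522, 0.599, 0.2186]
eef_rot: [2.146, 2.294, -0.0]
force: [1.0, -0.3, 0.6]
grip_width: 0.696
gripper_force: 0.0
```

```bash
python3 go.py .363 .286 .12 3.7
```

```text
t 2.2 pos [0.2522 0.599  0.2186] turn [-0.    0.01  0.13] shift after turn [-0.3195  0.0904  0.0986] in present axes [-0.3197  0.0897  0.0986] w 0.0647 F [ 1.  -0.3  0.6] gf 0.0
```

>>> play_rows(moves=[[[-0.032,0.009,0.005,0,0,0,0.065],[-0.032,0.009,0.005,0,0,0,0.065],[-0.032,0.009,0.005,0,0,0,0.065],[-0.032,0.009,0.005,0,0,0,0.065],[-0.032,0.009,0.005,0,0,0,0.065],[-0.032,0.009,0.005,0,0,0,0.065],[-0.032,0.009,0.005,0,0,0,0.065],[-0.032,0.009,0.005,0,0,0,0.065],[-0.032,0.009,0.005,0,0,0,0.065],[-0.032,0.009,0.005,0,0,0,0.065],[0,0,0,0,0,0,0.065],[0,0,0,0,0,0,0.065]]])

```text
clock: 3.4
tool_pos: [0.363, 0.2852, 0.1689]
eef_rot: [-2.149, -2.291, -0.001]
force: [-1.1, 0.3, 0.8]
grip_width: 0.7
gripper_force: 0.0
```

```bash
cat > w.py <<'E'
# w.py pic thing x y yaw : wrist picture, fit of thing near x,y
import sys
from h import *
pic,t,x,y,yaw=sys.argv[1],sys.argv[2],*map(float,sys.argv[3:6])
K,T=params('wrist'); im=cams.capture('wrist')
if pic!='-': cv2.imwrite(f'pics/{pic}.png',im)
e=proj(K,T,[[x,y,.015]])[0]
for d in models.regions_of('wrist',t)[:4]:
    if np.linalg.norm(np.array(d['xy'])-e)>45: print('other',d['conf'],d['xy']); continue
    o=fit(SH[t],[(d['mask'].astype(np.float32),K,T)],(yaw,),(x,y))
    print(t,round(d['conf'],2),np.round(d['xy']),np.round(e),'fit',np.round(o.x,4),round(o.fun,3))
E
python3 w.py w1 stopper_large_mid .363 .286 0; python3 go.py .363 .286 .007 3.7
```

```text
other 0.8 [207.2, 119.9]
stopper_large_mid 0.69 [276. 195.] [277. 192.] fit [0.3636 0.2862 0.1145] 0.036
other 0.65 [358.7, 217.9]
t 3.5 pos [0.3624 0.2868 0.1689] turn [ 0.02 -0.08  0.12] shift after turn [-0.0009  0.0006  0.1619] in present axes [-0.0011  0.0005  0.1619] w 0.0649 F [-0.1  0.3  0.4] gf 0.0
```

View pics/w1.png

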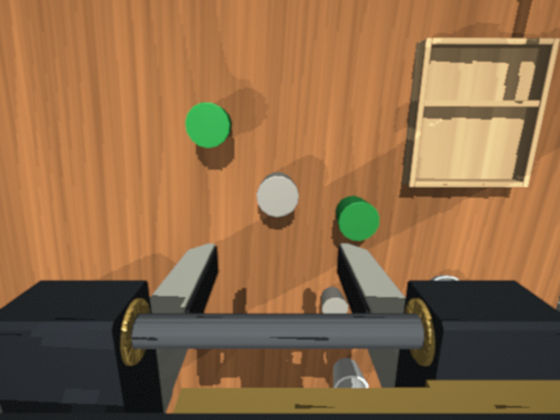

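The wrist picture shows the grey stopper at (277,195) between the green ones at (208,124) and (358,218). The fit agrees with the earlier one to 1 mm, so I descend and grip.

>>> play_rows(moves=[[[0,0.0005,0.03,0,0,0,0.065],[0,0,0.03,0,0,0,0.065],[0,0,0.03,0,0,0,0.065],[0,0,0.03,0,0,0,0.065],[0,0,0.02,0,0,0,0.065],[0,0,0.015,0,0,0,0.065],[0,0,0.006,0,0,0,0.065],[0,0,0,0,0,0,0.03],[0,0,0,0,0,0,0.03],[0,0,0,0,0,0,0.03],[0,0,0,0,0,0,0.03],[0,0,0,0,0,0,0.03],[0,0,-0.02,0,0,0,0.03],[0,0,-0.03,0,0,0,0.03],[0,0,-0.04,0,0,0,0.03],[0,0,0,0,0,0,0.03]]])

```text
clock: 5.1
tool_pos: [0.3657, 0.2871, 0.1017]
eef_rot: [2.149, 2.29, 0.015]
force: [0.4, 0.8, -0.6]
grip_width: 0.414
gripper_force: 30.0
```

```bash
python3 go.py .545 .344 .014 3.7
```

```text
t 5.1 pos [0.3657 0.2871 0.1017] turn [ 0.44 -0.32 -0.06] shift after turn [0.0452 0.1826 0.0877] in present axes [0.0449 0.1819 0.0893] w 0.0385 F [ 0.4  0.8 -0.6] gf 30.0
```

>>> play_rows(moves=[[[0.0075,0.03,0,0,0,0,0.03],[0.0075,0.03,0,0,0,0,0.03],[0.0075,0.03,0,0,0,0,0.03],[0.0075,0.03,0,0,0,0,0.03],[0.0075,0.03,0,0,0,0,0.03],[0.0075,0.03,0,0,0,0,0.03],[0,0,0,0,0,0,0.03],[0,0,0,0,0,0,0.03]]])

```text
clock: 5.9
tool_pos: [0.5392, 0.3411, 0.0962]
eef_rot: [-2.15, -2.29, 0.004]
force: [-0.3, -0.6, -0.5]
grip_width: 0.411
gripper_force: 30.0
```

```bash
python3 go.py .545 .344 .013 3.7; python3 w.py w2 stopper_box .5433 .3698 .065
```

```text
t 5.9 pos [0.5392 0.3411 0.0962] turn [-0.14  0.07 -0.08] shift after turn [0.0025 0.006  0.0832] in present axes [0.0026 0.0062 0.0832] w 0.0383 F [-0.3 -0.6 -0.5] gf 30.0
stopper_box 0.72 [291. 162.] [285. 178.] fit [0.5434 0.3699 0.0596] 0.126
```

View pics/w2.png

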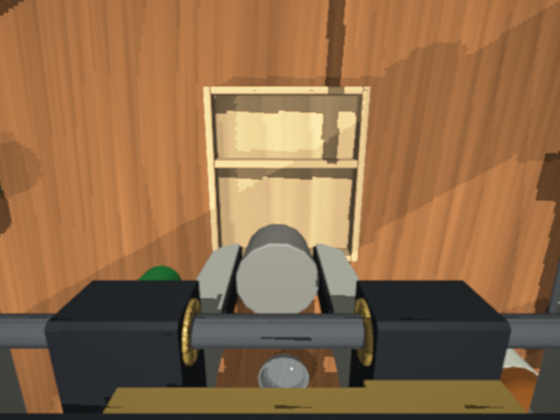

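The stopper is held upright at (277,270), above the wide bay at (287,215), so I lower it and release.

>>> play_rows(moves=[[[0.0025,0.006,0.02,0,0,0,0.03],[0,0,0.025,0,0,0,0.03],[0,0,0.02,0,0,0,0.03],[0,0,0.01,0,0,0,0.03],[0,0,0.004,0,0,0,0.03],[0,0,0.003,0,0,0,0.03],[0,0,0,0,0,0,0.03],[0,0,0,0,0,0,0.03]]])

```text
clock: 6.8
tool_pos: [0.5462, 0.345, 0.0166]
eef_rot: [2.149, 2.291, 0.003]
force: [-0.1, 0.2, -1.1]
grip_width: 0.411
gripper_force: 30.0
```

```bash
python3 go.py .545 .344 .013 3.7
```

```text
t 6.8 pos [0.5462 0.345  0.0166] turn [ 0.08 -0.05 -0.04] shift after turn [-0.0009 -0.0013  0.0036] in present axes [-0.0009 -0.0013  0.0036] w 0.0382 F [-0.1  0.2 -1.1] gf 30.0
```

>>> play_rows(moves=[[[0,0,0.002,0,0,0,0.03],[0,0,0.0015,0,0,0,0.03],[0,0,0,0,0,0,0.03],[0,0,0,0,0,0,0.03],[0,0,0,0,0,0,0.046],[0,0,0,0,0,0,0.052],[0,0,0,0,0,0,0.052],[0,0,-0.01,0,0,0,0.052],[0,0,-0.03,0,0,0,0.052],[0,0,-0.04,0,0,0,0.052],[0,0,-0.04,0,0,0,0.052],[0,0,-0.02,0,0,0,0.052],[0,0,0,0,0,0,0.052]]])

```text
clock: 8.1
tool_pos: [0.5481, 0.3457, 0.1568]
eef_rot: [2.148, 2.289, 0.013]
force: [0.4, 0.5, -0.5]
grip_width: 0.558
gripper_force: 0.0
```

```bash
python3 go.py .4304 .1665 .006 3.7; python3 w.py w3 stopper_large_mid .545 .344 0
```

```text
t 8.1 pos [0.5481 0.3457 0.1568] turn [ 0.45 -0.24 -0.06] shift after turn [-0.1713 -0.129   0.1508] in present axes [-0.172  -0.13    0.1491] w 0.0519 F [ 0.4  0.5 -0.5] gf 0.0
stopper_large_mid 0.9 [272. 200.] [273. 197.] fit [0.5467 0.3441 0.1772] 0.052
other 0.82 [168.6, 261.5]
other 0.68 [15.8, 176.2]
```

View pics/w3.png

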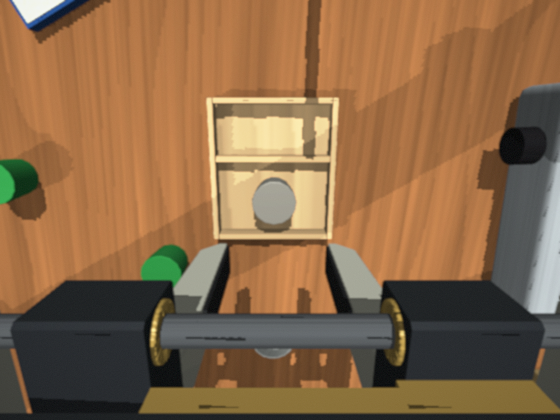

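The large stopper stands upright in the wide bay at (274,202). Next is the small one.

>>> play_rows(moves=[[[-0.0285,-0.0215,0,0,0,0,0.05],[-0.0285,-0.0215,0,0,0,0,0.05],[-0.0285,-0.0215,0,0,0,0,0.05],[-0.0285,-0.0215,0,0,0,0,0.05],[-0.0285,-0.0215,0,0,0,0,0.05],[-0.0285,-0.0215,0,0,0,0,0.05],[0,0,0,0,0,0,0.05],[0,0,0,0,0,0,0.05],[0,0,0,0,0,0,0.05]]])

```text
clock: 9.1
tool_pos: [0.4281, 0.1667, 0.1516]
eef_rot: [-2.148, -2.292, 0.001]
force: [0.4, -0.1, 0.9]
grip_width: 0.54
gripper_force: 0.0
```

```bash
python3 go.py .4304 .1665 .006 3.7; python3 w.py - stopper_small_mid .4304 .1665 0
```

```text
t 9.1 pos [0.4281 0.1667 0.1516] turn [-0.03 -0.    0.03] shift after turn [-0.0004  0.0023  0.1456] in present axes [-0.0004  0.0024  0.1456] w 0.0502 F [ 0.4 -0.1  0.9] gf 0.0
```

>>> play_rows(moves=[[[0,0.0025,0.03,0,0,0,0.05],[0,0,0.03,0,0,0,0.05],[0,0,0.03,0,0,0,0.05],[0,0,0.03,0,0,0,0.05],[0,0,0.015,0,0,0,0.05],[0,0,0.008,0,0,0,0.05],[0,0,0.0025,0,0,0,0.05],[0,0,0,0,0,0,0.018],[0,0,0,0,0,0,0.018],[0,0,0,0,0,0,0.018],[0,0,0,0,0,0,0.018],[0,0,0,0,0,0,0.018],[0,0,-0.02,0,0,0,0.018],[0,0,-0.03,0,0,0,0.018],[0,0,-0.04,0,0,0,0.018],[0,0,-0.02,0,0,0,0.018],[0,0,0,0,0,0,0.018]]])

```text
clock: 10.9
tool_pos: [0.432, 0.1666, 0.1193]
eef_rot: [2.148, 2.289, 0.009]
force: [-0.0, -0.7, -0.7]
grip_width: 0.277
gripper_force: 30.0
```

```bash
python3 go.py .541 .407 .012 3.7; python3 - <<'E'
from h import *
cv2.imwrite('pics/w4.png',cams.capture('wrist'))
E
```

```text
t 10.9 pos [0.432  0.1666 0.1193] turn [ 0.34 -0.13 -0.04] shift after turn [0.2329 0.1243 0.1073] in present axes [0.2327 0.1235 0.1086] w 0.0258 F [-0.  -0.7 -0.7] gf 30.0
```

View pics/w4.png

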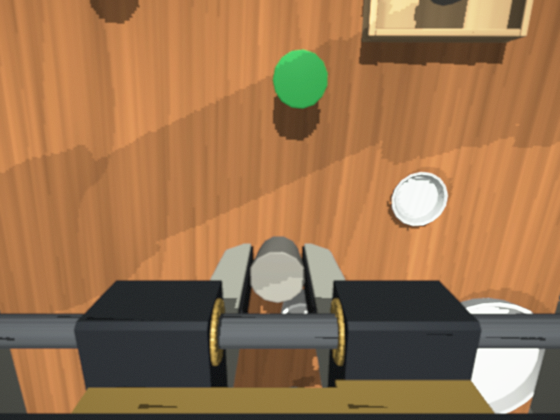

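The small stopper is held upright at (277,272). I carry it to the narrow bay.

>>> play_rows(moves=[[[0.0291,0.0155,0,0,0,0,0.018],[0.0291,0.0155,0,0,0,0,0.018],[0.0291,0.0155,0,0,0,0,0.018],[0.0291,0.0155,0,0,0,0,0.018],[0.0291,0.0155,0,0,0,0,0.018],[0.0291,0.0155,0,0,0,0,0.018],[0.0291,0.0155,0,0,0,0,0.018],[0.0291,0.0155,0,0,0,0,0.018],[0,0,0,0,0,0,0.018],[0,0,0,0,0,0,0.018],[0,0,0,0,0,0,0.018]]])

```text
clock: 12.05
tool_pos: [0.5387, 0.404, 0.1152]
eef_rot: [2.151, 2.289, -0.006]
force: [0.3, 0.2, 1.1]
grip_width: 0.279
gripper_force: 30.0
```

```bash
python3 go.py .541 .407 .012 3.7
```

```text
t 12.05 pos [0.5387 0.404  0.1152] turn [-0.15  0.16 -0.15] shift after turn [0.0029 0.0025 0.1032] in present axes [0.0032 0.0028 0.1032] w 0.026 F [0.3 0.2 1.1] gf 30.0
```

>>> play_rows(moves=[[[0.003,0.0025,0.02,0,0,0,0.018],[0,0,0.025,0,0,0,0.018],[0,0,0.025,0,0,0,0.018],[0,0,0.015,0,0,0,0.018],[0,0,0.01,0,0,0,0.018],[0,0,0.004,0,0,0,0.018],[0,0,0,0,0,0,0.018],[0,0,0,0,0,0,0.018],[0,0,0,0,0,0,0.018]]])

```text
clock: 12.95
tool_pos: [0.5422, 0.4098, 0.0188]
eef_rot: [2.149, 2.291, 0.003]
force: [-0.1, -0.3, 0.4]
grip_width: 0.275
gripper_force: 30.0
```

```bash
python3 go.py .541 .407 .0115 3.7
```

```text
t 12.95 pos [0.5422 0.4098 0.0188] turn [ 0.1  -0.06 -0.04] shift after turn [-0.0027 -0.0014  0.0073] in present axes [-0.0027 -0.0014  0.0073] w 0.0256 F [-0.1 -0.3  0.4] gf 30.0
```

>>> play_rows(moves=[[[-0.0025,0,0.003,0,0,0,0.018],[0,0,0.003,0,0,0,0.018],[0,0,0.001,0,0,0,0.018],[0,0,0,0,0,0,0.018],[0,0,0,0,0,0,0.018],[0,0,0,0,0,0,0.032],[0,0,0,0,0,0,0.042],[0,0,0,0,0,0,0.042],[0,0,-0.01,0,0,0,0.042],[0,0,-0.03,0,0,0,0.042],[0,0,-0.04,0,0,0,0.042],[0,0,-0.04,0,0,0,0.042],[0,0,-0.02,0,0,0,0.042],[0,0,0,0,0,0,0.042]]])

```text
clock: 14.35
tool_pos: [0.5441, 0.4081, 0.1555]
eef_rot: [2.148, 2.29, 0.014]
force: [-0.4, 0.4, 0.3]
grip_width: 0.454
gripper_force: 0.0
```

```bash
python3 go.py .467 -.069 .006 6; python3 w.py w5 stopper_small_mid .541 .407 0
```

```text
t 14.35 pos [0.5441 0.4081 0.1555] turn [ 0.44 -0.26 -2.35] shift after turn [-0.4664 -0.1265  0.1495] in present axes [-0.4719 -0.1084  0.1465] w 0.0422 F [-0.4  0.4  0.3] gf 0.0
stopper_small_mid 0.62 [276. 203.] [273. 197.] fit [0.5434 0.4045 0.1474] 0.044
```

View pics/w5.png

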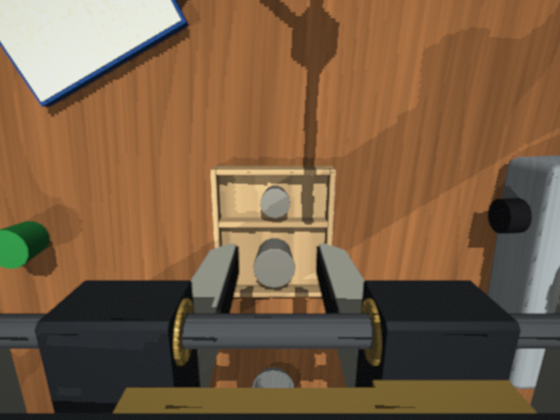

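Both stoppers stand upright in their bays, at (275,202) and (273,267). Next is the boss head.

>>> play_rows(moves=[[[0,0,0,0,0,-2.3,0.05],[-0.0389,-0.0105,0,0,0,0,0.05],[-0.0389,-0.0105,0,0,0,0,0.05],[-0.0389,-0.0105,0,0,0,0,0.05],[-0.0389,-0.0105,0,0,0,0,0.05],[-0.0389,-0.0105,0,0,0,0,0.05],[-0.0389,-0.0105,0,0,0,0,0.05],[-0.0389,-0.0105,0,0,0,0,0.05],[-0.0389,-0.0105,0,0,0,0,0.05],[-0.0389,-0.0105,0,0,0,0,0.05],[-0.0389,-0.0105,0,0,0,0,0.05],[-0.0389,-0.0105,0,0,0,0,0.05],[-0.0389,-0.0105,0,0,0,0,0.05],[0,0,0,0,0,0,0.05],[0,0,0,0,0,0,0.05],[0,0,0,0,0,0,0.05]]])

```text
clock: 16.05
tool_pos: [0.4643, -0.069, 0.1497]
eef_rot: [-2.099, -2.334, 0.001]
force: [-0.3, -0.2, 0.1]
grip_width: 0.536
gripper_force: 0.0
```

```bash
python3 go.py .467 -.069 .006 6; python3 w.py w6 boss_head_mid .467 -.069 1.68
```

```text
t 16.05 pos [ 0.4643 -0.069   0.1497] turn [-0.12 -0.07  0.07] shift after turn [-0.0003  0.0027  0.1437] in present axes [-0.0004  0.003   0.1437] w 0.0499 F [-0.3 -0.2  0.1] gf 0.0
boss_head_mid 0.59 [279. 194.] [280. 197.] fit [ 0.4669 -0.0683  1.7078] 0.097
```

View pics/w6.png

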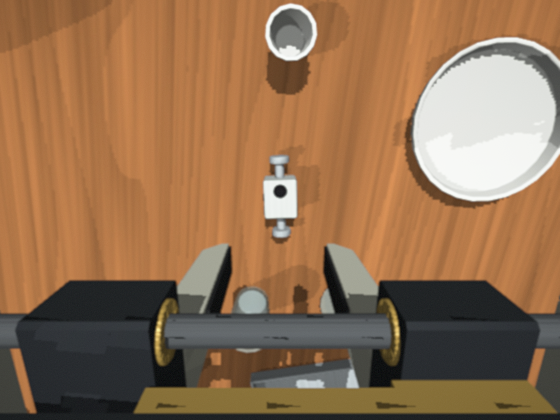

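The boss head is at (280,195), with its thumbscrews along the column direction. The fit matches, so I descend and grip.

>>> play_rows(moves=[[[0,0.003,0.03,0,0,0,0.05],[0,0,0.03,0,0,0,0.05],[0,0,0.03,0,0,0,0.05],[0,0,0.03,0,0,0,0.05],[0,0,0.015,0,0,0,0.05],[0,0,0.008,0,0,0,0.05],[0,0,0.0025,0,0,0,0.05],[0,0,0,0,0,0,0.05],[0,0,0,0,0,0,0.02],[0,0,0,0,0,0,0.02],[0,0,0,0,0,0,0.02],[0,0,0,0,0,0,0.02],[0,0,0,0,0,0,0.02],[0,0,-0.02,0,0,0,0.02],[0,0,-0.03,0,0,0,0.02],[0,0,-0.04,0,0,0,0.02],[0,0,-0.04,0,0,0,0.02],[0,0,0,0,0,0,0.02]]])

```text
clock: 17.95
tool_pos: [0.4711, -0.071, 0.1395]
eef_rot: [2.097, 2.327, 0.01]
force: [0.2, 0.4, -1.5]
grip_width: 0.322
gripper_force: 29.8
```

```bash
python3 -c "
from h import *
for y in(.03,-.035): print(np.array([.5355,-.337])+[-y*np.sin(.27),y*np.cos(.27)])"
python3 go.py .5275 -.308 .009 -74.5
```

```text
[ 0.52749806 -0.30808687]
[ 0.5448356  -0.37073198]
t 17.95 pos [ 0.4711 -0.071   0.1395] turn [ 0.59 -0.31 80.45] shift after turn [-0.009   0.2435  0.1305] in present axes [-0.2413  0.0301  0.1314] w 0.0299 F [ 0.2  0.4 -1.5] gf 29.8
```

>>> play_rows(moves=[[[0,0,0,0,0,8,0.02],[0,0,0,0,0,8,0.02],[0,0,0,0,0,8,0.02],[0,0,0,0,0,8,0.02],[0,0,0,0,0,8,0.02],[0,0,0,0,0,8,0.02],[0,0,0,0,0,8,0.02],[0,0,0,0,0,8,0.02],[0,0,0,0,0,8,0.02],[0,0,0,0,0,8,0.02],[-0.001,0.03,0,0,0,0,0.02],[-0.001,0.03,0,0,0,0,0.02],[-0.001,0.03,0,0,0,0,0.02],[-0.001,0.03,0,0,0,0,0.02],[-0.001,0.03,0,0,0,0,0.02],[-0.001,0.03,0,0,0,0,0.02],[-0.001,0.03,0,0,0,0,0.02],[-0.001,0.03,0,0,0,0,0.02],[0,0,0,0,0,0,0.02],[0,0,0,0,0,0,0.02]]])

```text
clock: 19.95
tool_pos: [0.5251, -0.3031, 0.1336]
eef_rot: [-3.11, -0.433, 0.004]
force: [-0.8, 1.0, -1.0]
grip_width: 0.323
gripper_force: 29.8
```

```bash
python3 go.py .5275 -.308 .008 -74.5;python3 w.py w7 steel_tray .5355 -.337 .27
```

```text
t 19.95 pos [ 0.5251 -0.3031  0.1336] turn [-0.12  0.11  0.37] shift after turn [0.001  0.0054 0.1256] in present axes [0.0013 0.0056 0.1256] w 0.03 F [-0.8  1.  -1. ] gf 29.8
steel_tray 0.94 [333. 180.] [317. 200.] fit [ 0.5366 -0.3377  0.2749] 0.226
```

View pics/w7.png

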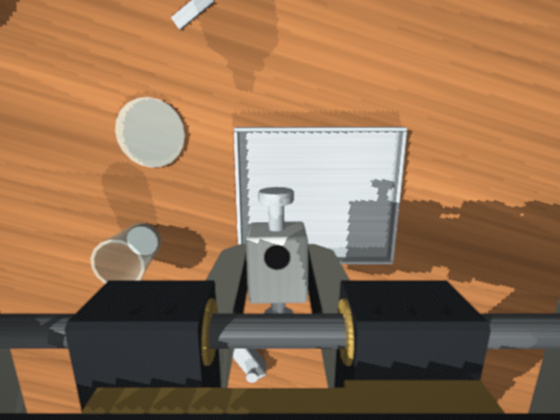

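The boss head is held at (277,260) and the tray below it is aligned with the grip (edges at 237–405 px). I lower it.

>>> play_rows(moves=[[[0.001,0.0055,0.03,0,0,0.3,0.02],[0,0,0.03,0,0,0,0.02],[0,0,0.03,0,0,0,0.02],[0,0,0.015,0,0,0,0.02],[0,0,0.01,0,0,0,0.02],[0,0,0.005,0,0,0,0.02],[0,0,0,0,0,0,0.02],[0,0,0,0,0,0,0.02],[0,0,0,0,0,0,0.02]]])

```text
clock: 20.95
tool_pos: [0.5291, -0.3088, 0.0163]
eef_rot: [3.111, 0.428, 0.003]
force: [-1.0, 0.2, -1.5]
grip_width: 0.323
gripper_force: 29.8
```

```bash
python3 go.py .5275 -.308 .008 -74.5
```

```text
t 20.95 pos [ 0.5291 -0.3088  0.0163] turn [ 0.1  -0.08  0.15] shift after turn [-0.0014 -0.0012  0.0083] in present axes [-0.0014 -0.0012  0.0083] w 0.03 F [-1.   0.2 -1.5] gf 29.8
```

>>> play_rows(moves=[[[-0.001,-0.001,0.004,0,0,0,0.02],[0,0,0.003,0,0,0,0.02],[0,0,0.0015,0,0,0,0.02],[0,0,0,0,0,0,0.02],[0,0,0,0,0,0,0.02],[0,0,0,0,0,0,0.035],[0,0,0,0,0,0,0.039],[0,0,0,0,0,0,0.039],[0,0,-0.01,0,0,0,0.039],[0,0,-0.03,0,0,0,0.039],[0,0,-0.04,0,0,0,0.039],[0,0,-0.04,0,0,0,0.039],[0,0,-0.02,0,0,0,0.039],[0,0,0,0,0,0,0.039]]])

```text
clock: 22.35
tool_pos: [0.5289, -0.3094, 0.1508]
eef_rot: [3.107, 0.427, 0.009]
force: [-0.8, 0.3, -0.2]
grip_width: 0.422
gripper_force: 0.0
```

```bash
python3 w.py w8 boss_head_mid .5275 -.308 .27;python3 go.py .3621 -.3072 .003 -42.8
```

```text
boss_head_mid 0.69 [275. 198.] [275. 199.] fit [ 0.5287 -0.3071  0.282 ] 0.085
t 22.45 pos [ 0.5271 -0.3072  0.1467] turn [-1.000e-02 -1.000e-02 -3.154e+01] shift after turn [-0.1121 -0.1211  0.1437] in present axes [-0.1589 -0.0445  0.1437] w 0.0388 F [-0.1 -0.2  0.1] gf 0.0
```

The boss head lies flat in the tray at its planned slot; the fit is within 1 mm. Next is the coupler.

>>> play_rows(moves=[[[0,0,0,0,0,-7.9,0.04],[0,0,0,0,0,-7.9,0.04],[0,0,0,0,0,-7.9,0.04],[0,0,0,0,0,-7.8,0.04],[-0.028,-0.03,0,0,0,0,0.04],[-0.028,-0.03,0,0,0,0,0.04],[-0.028,-0.03,0,0,0,0,0.04],[-0.028,-0.03,0,0,0,0,0.04],[0,0,0,0,0,0,0.04],[0,0,0,0,0,0,0.04],[0,0,0,0,0,0,0.04]]])

```text
clock: 23.55
tool_pos: [0.3642, -0.3076, 0.146]
eef_rot: [-2.878, -1.259, 0.0]
force: [0.0, 0.3, 0.7]
grip_width: 0.429
gripper_force: 0.0
```

```bash
python3 w.py w9 rod_coupler_mid .3621 -.3072 .8245;python3 go.py .3621 -.3072 .003 -42.8
```

```text
other 0.98 [190.7, 264.3]
rod_coupler_mid 0.68 [280. 200.] [275. 199.] fit [ 0.3635 -0.3075  0.8296] 0.031
other 0.57 [253.5, 20.5]
t 23.65 pos [ 0.3644 -0.3077  0.1461] turn [-0.02  0.01  0.08] shift after turn [-0.0012 -0.002   0.1431] in present axes [-0.0012 -0.002   0.1431] w 0.0397 F [ 0.7  0.1 -0.5] gf 0.0
```

View pics/w9.png

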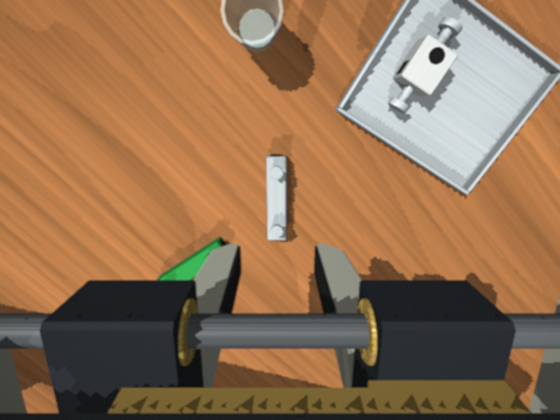

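The grey coupler is at (277,200), the green one is clear at (192,263), and the boss head is flat in the tray at (430,62). The coupler fit agrees, so I grip it.

>>> play_rows(moves=[[[-0.0005,-0.001,0.03,0,0,0,0.04],[0,0,0.03,0,0,0,0.04],[0,0,0.03,0,0,0,0.04],[0,0,0.025,0,0,0,0.04],[0,0,0.015,0,0,0,0.04],[0,0,0.009,0,0,0,0.04],[0,0,0.0035,0,0,0,0.04],[0,0,0,0,0,0,0.04],[0,0,0,0,0,0,0.01],[0,0,0,0,0,0,0.01],[0,0,0,0,0,0,0.01],[0,0,0,0,0,0,0.01],[0,0,0,0,0,0,0.01],[0,0,-0.02,0,0,0,0.01],[0,0,-0.03,0,0,0,0.01],[0,0,-0.04,0,0,0,0.01],[0,0,-0.03,0,0,0,0.01],[0,0,0,0,0,0,0.01]]])

```text
clock: 25.45
tool_pos: [0.3637, -0.3094, 0.1273]
eef_rot: [2.873, 1.254, 0.006]
force: [0.0, -1.3, -0.7]
grip_width: 0.193
gripper_force: 30.0
```

```bash
python3 go.py .545 -.3715 .007 -74.5
```

```text
t 25.45 pos [ 0.3637 -0.3094  0.1273] turn [ 0.41 -0.15 31.66] shift after turn [0.1581 0.1083 0.1203] in present axes [0.0777 0.1742 0.1217] w 0.0179 F [ 0.  -1.3 -0.7] gf 30.0
```

>>> play_rows(moves=[[[0,0,0,0,0,7.9,0.01],[0,0,0,0,0,7.9,0.01],[0,0,0,0,0,7.9,0.01],[0,0,0,0,0,7.9,0.01],[0.026,0.018,0,0,0,0,0.01],[0.026,0.018,0,0,0,0,0.01],[0.026,0.018,0,0,0,0,0.01],[0.026,0.018,0,0,0,0,0.01],[0.026,0.018,0,0,0,0,0.01],[0.027,0.018,0,0,0,0,0.01],[0,0,0,0,0,0,0.01],[0,0,0,0,0,0,0.01],[0,0,0,0,0,0,0.01]]])

```text
clock: 26.75
tool_pos: [0.5403, -0.3693, 0.1229]
eef_rot: [-3.111, -0.422, 0.004]
force: [-1.7, 0.4, -0.8]
grip_width: 0.189
gripper_force: 30.0
```

```bash
python3 go.py .545 -.3715 .0065 -74.5
```

```text
t 26.75 pos [ 0.5403 -0.3693  0.1229] turn [-0.14  0.14 -0.04] shift after turn [0.0039 0.0034 0.1164] in present axes [0.0042 0.0036 0.1164] w 0.0175 F [-1.7  0.4 -0.8] gf 30.0
```

>>> play_rows(moves=[[[0.004,0.003,0.03,0,0,0,0.01],[0,0,0.03,0,0,0,0.01],[0,0,0.025,0,0,0,0.01],[0,0,0.015,0,0,0,0.01],[0,0,0.008,0,0,0,0.01],[0,0,0,0,0,0,0.01],[0,0,0,0,0,0,0.01],[0,0,0,0,0,0,0.01]]])

```text
clock: 27.55
tool_pos: [0.5476, -0.3723, 0.0177]
eef_rot: [3.111, 0.425, 0.003]
force: [-1.2, -0.4, -1.8]
grip_width: 0.191
gripper_force: 30.0
```

```bash
python3 go.py .545 -.3715 .0065 -74.5
```

```text
t 27.55 pos [ 0.5476 -0.3723  0.0177] turn [ 0.13 -0.09  0.05] shift after turn [-0.0023 -0.0015  0.0112] in present axes [-0.0023 -0.0015  0.0112] w 0.0178 F [-1.2 -0.4 -1.8] gf 30.0
```

>>> play_rows(moves=[[[-0.001,-0.001,0.005,0,0,0,0.01],[0,0,0.004,0,0,0,0.01],[0,0,0.0017,0,0,0,0.01],[0,0,0,0,0,0,0.01],[0,0,0,0,0,0,0.01],[0,0,0,0,0,0,0.022],[0,0,0,0,0,0,0.027],[0,0,0,0,0,0,0.027],[0,0,-0.01,0,0,0,0.027],[0,0,-0.03,0,0,0,0.027],[0,0,-0.04,0,0,0,0.027],[0,0,-0.04,0,0,0,0.027],[0,0,-0.02,0,0,0,0.027],[0,0,0,0,0,0,0.027]]])

```text
clock: 28.95
tool_pos: [0.5472, -0.373, 0.1501]
eef_rot: [3.107, 0.424, 0.009]
force: [-0.2, -0.8, 0.1]
grip_width: 0.287
gripper_force: 0.0
```

```bash
python3 w.py w10 rod_coupler_mid .545 -.3715 .27;python3 go.py .46 .067 .006 -10
```

```text
rod_coupler_mid 0.66 [278. 199.] [274. 199.] fit [ 0.5455 -0.371   0.2746] 0.026
t 29.05 pos [ 0.5456 -0.3705  0.1455] turn [-0.000e+00 -2.000e-02 -6.445e+01] shift after turn [ 0.416  -0.1603  0.1395] in present axes [ 0.0348 -0.4444  0.1397] w 0.0268 F [ 0.3  1.6 -0.4] gf 0.0
```

View pics/w10.png

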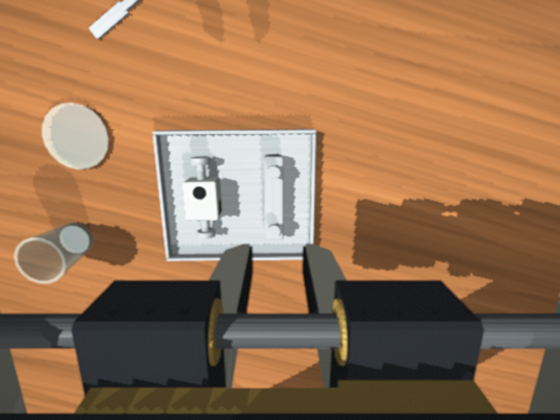

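The boss head (201,198) and the coupler (273,196) lie flat side by side in the tray, and the beaker has not moved. Next is the crucible.

>>> play_rows(moves=[[[0,0,0,0,0,-8,0.065],[0,0,0,0,0,-8,0.065],[0,0,0,0,0,-8,0.065],[0,0,0,0,0,-8,0.065],[0,0,0,0,0,-8,0.065],[0,0,0,0,0,-8,0.065],[0,0,0,0,0,-8,0.065],[0,0,0,0,0,-8.4,0.065],[0.038,-0.0146,0,0,0,0,0.065],[0.038,-0.0146,0,0,0,0,0.065],[0.038,-0.0146,0,0,0,0,0.065],[0.038,-0.0146,0,0,0,0,0.065],[0.038,-0.0146,0,0,0,0,0.065],[0.038,-0.0146,0,0,0,0,0.065],[0.038,-0.0146,0,0,0,0,0.065],[0.038,-0.0146,0,0,0,0,0.065],[0.038,-0.0146,0,0,0,0,0.065],[0.038,-0.0146,0,0,0,0,0.065]]])

```text
clock: 30.85
tool_pos: [0.4665, 0.0306, 0.1441]
eef_rot: [-2.406, -2.017, 0.005]
force: [0.4, -0.4, 0.6]
grip_width: 0.7
gripper_force: 0.0
```

>>> play_rows(moves=[[[0.036,-0.0146,0,0,0,0,0.065],[0,0,0,0,0,0,0.065],[0,0,0,0,0,0,0.065],[0,0,0,0,0,0,0.065]]])

```text
clock: 31.25
tool_pos: [0.4598, 0.0654, 0.1448]
eef_rot: [2.409, 2.016, -0.003]
force: [0.9, -0.3, -0.5]
grip_width: 0.703
gripper_force: 0.0
```

```bash
python3 go.py .46 .067 .008 -10; python3 w.py w11 crucible_mid .46 .067 0
```

```text
t 31.25 pos [0.4598 0.0654 0.1448] turn [-0.06  0.09 -0.16] shift after turn [ 1.600e-03 -1.000e-04  1.368e-01] in present axes [0.0018 0.     0.1368] w 0.0653 F [ 0.9 -0.3 -0.5] gf 0.0
crucible_mid 0.77 [278. 200.] [277. 196.] fit [0.4602 0.0671 0.1197] 0.038
```

View pics/w11.png

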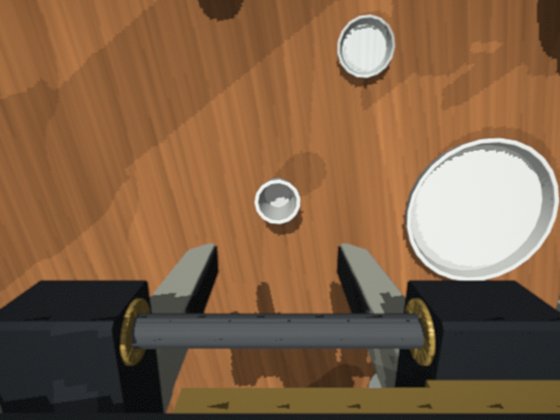

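The crucible is at (278,202), mouth up, and the large dish is at (482,208). I grip it.

>>> play_rows(moves=[[[0.0015,0,0.03,0,0,0,0.065],[0,0,0.03,0,0,0,0.065],[0,0,0.03,0,0,0,0.065],[0,0,0.025,0,0,0,0.065],[0,0,0.015,0,0,0,0.065],[0,0,0.0065,0,0,0,0.065],[0,0,0,0,0,0,0.065],[0,0,0,0,0,0,0.03],[0,0,0,0,0,0,0.03],[0,0,0,0,0,0,0.03],[0,0,0,0,0,0,0.03],[0,0,0,0,0,0,0.03],[0,0,-0.02,0,0,0,0.03],[0,0,-0.03,0,0,0,0.03],[0,0,-0.03,0,0,0,0.03],[0,0,0,0,0,0,0.03]]])

```text
clock: 32.95
tool_pos: [0.4627, 0.0686, 0.0919]
eef_rot: [2.404, 2.016, 0.01]
force: [1.3, 0.4, 0.1]
grip_width: 0.407
gripper_force: 30.0
```

```bash
python3 go.py .645 .0175 .013 -10
```

```text
t 32.95 pos [0.4627 0.0686 0.0919] turn [ 0.39 -0.13 -0.04] shift after turn [-0.0187  0.1884  0.0789] in present axes [-0.0187  0.1878  0.0801] w 0.0378 F [1.3 0.4 0.1] gf 30.0
```

>>> play_rows(moves=[[[-0.003,0.0312,0,0,0,0,0.03],[-0.003,0.0312,0,0,0,0,0.03],[-0.003,0.0312,0,0,0,0,0.03],[-0.003,0.0312,0,0,0,0,0.03],[-0.003,0.0312,0,0,0,0,0.03],[-0.003,0.0312,0,0,0,0,0.03],[0,0,0,0,0,0,0.03],[0,0,0,0,0,0,0.03],[0,0,0,0,0,0,0.03]]])

```text
clock: 33.85
tool_pos: [0.6399, 0.0186, 0.0879]
eef_rot: [-2.405, -2.017, 0.003]
force: [0.4, -0.0, -0.4]
grip_width: 0.407
gripper_force: 30.0
```

```bash
python3 go.py .645 .0175 .0125 -10; python3 w.py w12 dish .645 .0175 0
```

```text
t 33.85 pos [0.6399 0.0186 0.0879] turn [-0.18 -0.01 -0.03] shift after turn [-0.0002  0.0052  0.0754] in present axes [-0.0002  0.0054  0.0753] w 0.0378 F [ 0.4 -0.  -0.4] gf 30.0
dish 0.56 [288. 193.] [284. 217.] fit [ 0.6454  0.017  -0.0017] 0.359
```

View pics/w12.png

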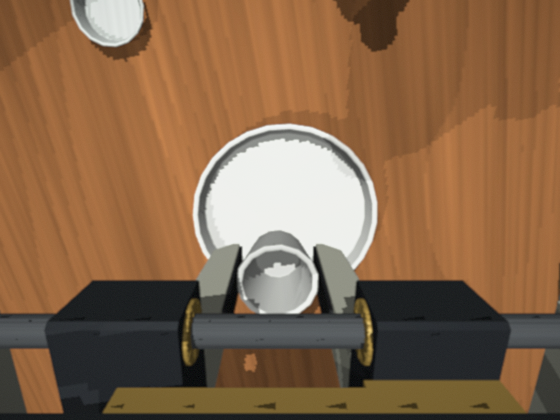

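The crucible is held upright at (277,275) over the dish, whose centre is at (285,210). I lower it.

>>> play_rows(moves=[[[0,0.005,0.03,0,0,0,0.03],[0,0,0.02,0,0,0,0.03],[0,0,0.012,0,0,0,0.03],[0,0,0.006,0,0,0,0.03],[0,0,0,0,0,0,0.03],[0,0,0,0,0,0,0.03],[0,0,0,0,0,0,0.03]]])

```text
clock: 34.65
tool_pos: [0.6473, 0.017, 0.0221]
eef_rot: [2.406, 2.018, 0.002]
force: [0.0, -0.1, 0.1]
grip_width: 0.41
gripper_force: 30.0
```

```bash
python3 go.py .645 .0175 .0125 -10
```

```text
t 34.65 pos [0.6473 0.017  0.0221] turn [ 0.12 -0.02 -0.04] shift after turn [ 0.0001 -0.0024  0.0096] in present axes [ 0.0001 -0.0024  0.0096] w 0.0381 F [ 0.  -0.1  0.1] gf 30.0
```

>>> play_rows(moves=[[[0,-0.002,0.004,0,0,0,0.03],[0,0,0.003,0,0,0,0.03],[0,0,0.002,0,0,0,0.03],[0,0,0,0,0,0,0.03],[0,0,0,0,0,0,0.03],[0,0,0,0,0,0,0.046],[0,0,0,0,0,0,0.055],[0,0,0,0,0,0,0.055],[0,0,-0.01,0,0,0,0.055],[0,0,-0.03,0,0,0,0.055],[0,0,-0.04,0,0,0,0.055],[0,0,-0.04,0,0,0,0.055],[0,0,-0.02,0,0,0,0.055],[0,0,0,0,0,0,0.055],[0,0,0,0,0,0,0.055]]])

```text
clock: 36.15
tool_pos: [0.6443, 0.0175, 0.1521]
eef_rot: [-2.407, -2.018, -0.0]
force: [0.0, -0.4, -0.6]
grip_width: 0.59
gripper_force: 0.0
```

```bash
python3 w.py w13 crucible_mid .645 .0175 0; python3 w.py - dish .645 .0175 0; sed -i "s/'stopper_large_mid':(160,250)/'stopper_large_mid':(154,182)/;s/'stopper_small_mid':(210,228)/'stopper_small_mid':(128,180)/;s/(302,225)/(393,210)/;s/(391,273)/(418,207)/;s/(249,221)/(275,157)/" m.py; python3 m.py | grep both; python3 -c "
from h import *
a=cv2.resize(cams.capture('scene')[80:400,150:450],(560,600));cv2.imwrite('pics/s2.png',a)"
```

```text
crucible_mid 0.84 [279. 205.] [278. 196.] fit [0.6442 0.0148 0.0112] 0.035
dish 0.88 [284. 181.] [279. 197.] fit [0.6455 0.0169 0.1697] 0.11
stopper_large_mid both [ 0.5462  0.3474 -0.1408] 1.098 [('top', 0.61, np.int64(81)), ('scene', 0.82, np.int64(362))]
stopper_small_mid both [0.5424 0.4058 0.9803] 0.187 [('top', 0.52, np.int64(110)), ('scene', 0.79, np.int64(207))]
boss_head_mid both [ 0.529  -0.3075  0.2861] 0.272 [('top', 0.52, np.int64(241))]
rod_coupler_mid both [ 0.5465 -0.3717  0.2438] 0.191 [('top', 0.76, np.int64(240))]
crucible_mid both [0.6427 0.0138 0.1312] 0.112 [('scene', 0.56, np.int64(285))]
stopper_box both [0.5431 0.3701 0.0719] 0.482 [('top', 0.79, np.int64(1312)), ('scene', 0.57, np.int64(3755))]
steel_tray both [ 0.5354 -0.337   0.2787] 0.273 [('top', 0.56, np.int64(2161))]
dish both [0.6441 0.0179 0.0749] 0.629 [('top', 0.71, np.int64(968)), ('scene', 0.59, np.int64(2493))]
beaker_mid both [ 0.4485 -0.1913  0.2272] 0.733 [('top', 0.63, np.int64(230)), ('scene', 0.64, np.int64(212))]
reagent_mid both [0.7275 0.2141 0.2072] 0.181 [('top', 0.72, np.int64(486)), ('scene', 0.9, np.int64(945))]
```

View pics/w13.png

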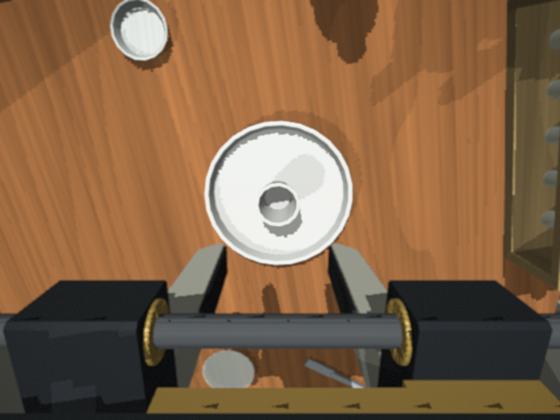

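View pics/s2.png

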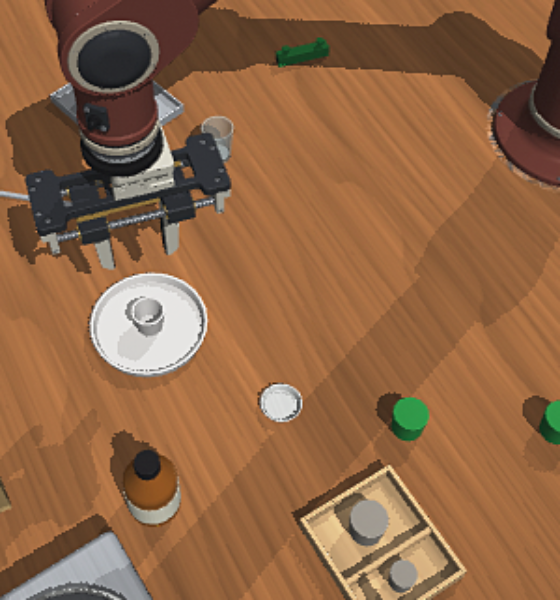

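The crucible stands upright in the middle of the dish, fitted within about 3 mm of its centre. Both stoppers are upright in their bays, and the beaker and bottle are within about 1 mm of where they started. I'm handing the job in.

```bash
python3 -c "
from bench import workorder
print(workorder.finish_job())"
```

```text
the job is handed in; nothing more can be done
None
```

I placed all five parts in the order asked and handed the job in at about 37 s; the last pictures showed each where it belongs and the beaker and bottle unmoved, but the hand-in returned no verdict.

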